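# Rock the tight guide block out of the drilling jig

### The job

Swing the yellow keeper bar fully shut over the two brass bushings until it clicks into its detent, and leave them, the mug and the glue bottle alone. Then take the tightly held red guide block by its black grip and, instead of yanking it straight up, rock it side to side along its length, working first one end and then the other past its catch. Finish while still holding it level and still, straight above its slot and just clear of it, a finger's breadth or two.

Things in the scene. Friction and masses are not known exactly. Their poses are not given: they have to be found in the camera images.
- jig: Drilling jig, fixed to the bench: green base 160 (x) x 270 (y) x 12 mm, y = -145 to +125 mm; origin on the bench surface, z up. At y = -55 mm an aluminium slot housing (56 x 110 mm, top at z = 34 mm; lower dark catch housings outside both ends) with the red guide block. At y = +80 mm a grey rack (88 x 44 mm, top at z = 32 mm) with two pockets, and the keeper bar's hinge and detent posts.
- slot (a point): Centre of the slot's floor (12 mm above the bench), axes as the jig's. The slot is 36 mm (x) x 82 mm (y), its walls 22 mm high, open at the top.
- block: Red guide block, about 0.35 kg, seated at the start on the slot's floor, axes as the jig's; origin at the centre of its underside. 34 mm wide (x), 80 mm long at its two wedge-shaped feet (y), 68 mm above z = 10 mm; red top at z = 34 mm, then a black grip tab 24 (x) x 34 (y) mm up to z = 78 mm. The slot lets it tip about 0.25 rad along its length (about x), the lower end on the floor.
- block_grip (a point): Point in the black grip tab, 60 mm above the block's underside, on its centre line: a good TCP point, grasped from above across either pair of faces. Axes as the block's.
- block_end_a (a point): Underside of the block at its +y end (40 mm from its centre).
- block_end_b (a point): Underside of the block at its -y end (40 mm from its centre).
- keeper (a joint): Angle of the yellow keeper bar about its upright hinge: 0 = shut against its stop, over the bushings, pointing to the jig's -x; grows as the bar opens towards the jig's +y (clockwise from above), up to 1.6 rad. Starts 0.7 to 1.3 open and stays where left (light friction). A sprung detent ball resists from about 0.09 rad, up to 10 N at the knob, and snaps behind the bar below about 0.03 rad.
- keeper_knob (a point): Centre of the top of the keeper's black knob: an upright cylinder 18 mm across and 34 mm tall standing on the bar, 106 mm from the hinge; its top is 94 mm above the bench. Axes turn with the bar. The bar is 18 mm wide and 8 mm thick, its top 60 mm above the bench, and reaches 11 mm beyond the knob's axis.
- keeper_hinge (a point): Axis of the keeper's hinge at the underside of the bar, 52 mm above the bench, at x = +57, y = +80 mm in the jig's frame.
- bushing_1: Brass drill bushing, cylinder 23 mm across, 30 mm tall, loose in its pocket at x = -21 mm in the rack; origin under its centre, its top 48 mm above the bench (4 mm below the shut bar).
- bushing_2: The same, in the pocket at x = +21 mm.
- mug: White mug, 82 mm across, 95 mm tall, standing on the bench; origin under its centre. Leave alone.
- glue: White glue bottle with an orange cap, 54 mm across, 120 mm tall, standing on the bench; origin under its centre. Leave alone.
- catch_a_nose (a point): Nose of the spring tongue through the slot's +y end wall: steel, 14 mm wide, 4 mm thick, 8 to 12 mm above the slot's floor, 3 mm over the block's foot; it yields outwards. Once that end of the block is raised about 13 mm (15 to be sure) the foot snaps past and the tongue springs back under it and keeps it up. One end takes 10 to 20 N at that end; both at once, straight up, twice that.
- catch_b_nose (a point): Nose of the spring tongue through the slot's -y end wall: steel, 14 mm wide, 4 mm thick, 8 to 12 mm above the slot's floor, 3 mm over the block's foot; it yields outwards. Works like the other.
Things that resemble listed ones, but are neither listed nor needed, are in the scene too. What is meant by the block is not turquoise, and is the smaller of those in its own colour.

How it is judged:
By the outcome, as a careful person would: the job done as asked, in the order asked, and still so for the second after the job is handed in, while the arm keeps its last pose, push and grip.
It also fails if it takes over 48 s, if anything falls off the work surface, if the arm or the gripper's body presses on something with over 40 N, if the wrist force passes 120 N, or if a joint passes its speed limit or range.

### The arm

A 7-joint arm with a two-finger parallel gripper is mounted at the origin on the work surface. World frame = base frame: x ahead of the robot, y to its left, z up, the work surface at z = 0. Lengths are in m, angles in degrees, forces in N, time in s.
With the tool pointing down it reaches from about 0.425 to 0.925 m from the base axis. Payload 6.8 kg.
Tool frame: the origin (TCP) lies between the finger pads, 19 mm behind the fingertips; this is the grasp point; z points along the fingers, y is the direction in which the jaws open and shut (so a half turn about z gives the same grasp; the last joint's range is limited). The gripper opens to 85 mm and grips with 20 to 120 N. Pads are 22 mm wide; open, the fingers measure 114 mm over their backs; the gripper's body (76 mm by 85 mm) begins 54 mm behind the grasp point. The pads swing forward as they close: fully open they stand 13 mm farther back than shut.
Start: joints at [-75.579, 27.33, 1.283, 89.118, -0.659, 63.558, -4.761], TCP at [0.238, 0.632, 0.25] pointing down, gripper open.
Joint ranges: [-169.35, 169.35], [-19.33, 120.38], [-80.79, 83.38], [13.8, 139.57], [-78.32, 258.32], [9.67, 109.79], [-169.56, 169.56]. Speed limits (degrees/s): [136.94, 136.94, 180, 180, 180, 180, 180].

### API

Orientations are given as [roll, pitch, yaw] about the fixed x, y, z axes, in that order (R = Rz(yaw) Ry(pitch) Rx(roll)).
In Python, from rig import read_state, viewer, finish_job gives the robot as it stands.
- The arm moves only by the tool drive_tool, never from a script. Its argument "deltas" is a list of rows, each a list of 5 numbers: the opening, from 0 (shut) to 1 (fully open), then the shift along the tool's x, y, z in cm, then the turn about the tool's z in degrees. A call has 1 to 12 rows; each row shifts and turns the pose as measured when the row begins, along the tool's axes as they then stand; what a row does not reach is not made up. A row lasts 1/8 s, in which the tool goes at most 62.5 mm and 10.7 degrees, less where a joint would pass 70% of its speed; a pose out of reach is approached as far as the arm can. A call with a gripper value outside its range is refused whole. The fingers move at their own pace and stop on an object; "grip_force" is the grip in N (left out, the last holds). Time passes only in rows, so rows that do not move let the fingers close. It gives the time, the measured TCP pose, the force and the opening at its end, in the units of the state.
- read_state(): the state, without advancing time (a new reading comes with each control period).
- viewer.camera(name): name is "scene" or "side" or "wrist"; returns a dict with "color" (384x512x3 uint8, blue, green, red), "vertical_fov" (degrees; the focal length in pixels is half the picture's height over the tangent of half this angle, whatever the lens; pixels are square), "cx", "cy" (the principal point, pixels), "camera_from_world" (4x4, takes a point from world to camera coordinates). Camera axes: x right, y down, z forward; pixel columns grow to the right and rows downward; lengths in m; the calibration is good to about 2 mm. A picture is of the moment at which its call begins. There is no depth.
- finish_job(): hands the job in, once; it reports no verdict.
Trained networks look in a picture, given as the dict that the camera call returned (one of the last four; its "shot" number tells which), for a name from the list of things; names that differ only in an ending like _2 or _b are one class to them, and where a whole thing is asked for, a point or a joint stands for the part that bears it (a point fixed in the world has none). Each returns a list of dicts, best first, with "score" (0 to 1); they miss things now and then, are a little off and sometimes report something else, mostly with a low value. They report only what shows in the picture. A call takes as long as a camera call. They do not tell look-alikes from the thing itself.
- viewer.find_in(picture, name): "rect" ([left, top, right, bottom] in pixels, round what is visible of it).
- viewer.regions_of(picture, name): "pixels" (384x512 bool, what is visible of it) and "rect" ([left, top, right, bottom] in pixels, round what is visible of it).
- viewer.mark_of(picture, name): "uv" ([column, row] in pixels: a listed point, or the origin of a listed thing).
The state is a dict: "clock": time; "joint_pos": joint angles; "qvel": joint speeds; "tau": joint torques, N m; "tcp_pos": TCP position; "tool_rot": TCP orientation; "contact_force": force on the tool from outside, world axes, zero at the start; "moment": the same for the moment, N m; "gripper_width": opening from 0.0 (shut) to 1.0 (fully open).
Only numpy, scipy, OpenCV 4.12 (cv2) and the standard library are available. Lean on these libraries where they do the work, as an engineer would, in place of code of your own. Each camera call takes 0.05 s, during which the arm holds its last target. There are 200 camera calls.

## Working session

There is one attempt and no reset: what is moved stays moved. The work goes in short steps, Python scripts to look and compute and a tool call to move; the robot and the scene stay as the last step left them, time stands still between calls to the robot, and variables do not carry over. Pictures are saved under pics/ and viewed, about 8 in all and at most 12, crops included, and the job is handed in when it is done.

Besides the shell and the picture viewer there is one more tool, called after "Request:" as name(argument=value, ...), one argument or row to a line, values as JSON. drive_tool: Moves the arm, as the interface text tells. Its arguments: {"type":"object","properties":{"deltas":{"type":"array","items":{"type":"array","items":{"type":"number"}}},"grip_force":{"type":"number"}},"required":["deltas"]}

```bash
ls; mkdir -p pics; cat > h.py <<'E'
import numpy as np, cv2
from rig import read_state, viewer, finish_job
def K(p):
    f=p["color"].shape[0]/2/np.tan(np.radians(p["vertical_fov"])/2); return f,p["cx"],p["cy"]
def ray(p,uv):
    f,cx,cy=K(p); T=np.array(p["camera_from_world"]); R,t=T[:3,:3],T[:3,3]
    d=R.T@np.array([(uv[0]-cx)/f,(uv[1]-cy)/f,1]); return -R.T@t,d
def onz(p,uv,z):
    o,d=ray(p,uv); return o+d*(z-o[2])/d[2]
def proj(p,X):
    f,cx,cy=K(p); T=np.array(p["camera_from_world"]); c=T[:3,:3]@np.array(X)+T[:3,3]
    return [c[0]/c[2]*f+cx,c[1]/c[2]*f+cy]
E
python3 - <<'E'
from h import *
np.set_printoptions(precision=4,suppress=True)
s=read_state(); print({k:np.round(v,3) for k,v in s.items()})
Z=dict(jig=0,slot=.012,block=.012,block_grip=.072,keeper_knob=.094,keeper_hinge=.052,bushing_1=.018,mug=0,glue=0)
ims=[]
for c in ("scene","side"):
    p=viewer.camera(c); ims.append(p["color"]); print(c, onz(p,(p["cx"],p["cy"]),0), ray(p,(0,0))[0])
    for n,z in Z.items():
        for m in viewer.mark_of(p,n)[:3]: print(n,np.round(m["uv"],1),round(m["score"],2),onz(p,m["uv"],z)[:2])
for i,n in enumerate(("scene","side")): cv2.imwrite(f"pics/{n}0.png",ims[i])
E
```

```text
pics
{'clock': np.float64(0.0), 'joint_pos': array([-75.578,  27.377,   1.28 ,  89.179,  -0.658,  63.557,  -4.762]), 'qvel': array([ 0.077, -0.008, -0.024, -0.025, -0.061, -0.155, -0.069]), 'tau': array([  0.   , -59.645,   1.608, -28.12 ,   0.013,   0.009,   0.   ]), 'tcp_pos': array([0.237, 0.631, 0.249]), 'tool_rot': array([-179.895,    0.008,  159.386]), 'contact_force': array([ 0.436, -1.03 ,  0.401]), 'moment': array([-0.028,  0.053, -0.016]), 'gripper_width': np.float64(1.0)}
scene [0.5234 0.0089 0.    ] [1.1221 0.1432 1.0294]
jig [306.1 200.5] 0.35 [0.532 0.16 ]
slot [257.3 197.2] 0.78 [0.5558 0.0176]
slot [127.7 170.8] 0.68 [ 0.542  -0.3923]
block [256.6 198.2] 0.91 [0.5595 0.0162]
block [268.8 156.8] 0.87 [0.4062 0.0237]
block [233.1 253. ] 0.74 [ 0.7399 -0.012 ]
block_grip [269.6 141.4] 0.79 [0.392  0.0225]
block_grip [231.5 240.8] 0.78 [ 0.7304 -0.0148]
keeper_knob [339.6 203.8] 0.8 [0.5784 0.2476]
keeper_knob [256.8 197.6] 0.44 [0.6029 0.0266]
keeper_hinge [296.4 220. ] 0.62 [0.6275 0.1417]
bushing_1 [303.3 214.4] 0.63 [0.5888 0.1582]
bushing_1 [306.2 198.3] 0.37 [0.5349
[... 181 characters left out ...]
jig [244.5 206.2] 0.77 [0.5558 0.0684]
jig [252.  212.3] 0.47 [0.5606 0.0341]
slot [249.1 213.7] 0.86 [0.5439 0.0207]
block [199.4 239. ] 0.81 [ 0.3881 -0.0002]
block [252.4 211.5] 0.67 [0.5563 0.0241]
block [315.9 199.4] 0.55 [ 0.7384 -0.0229]
block_grip [195.7 221.6] 0.93 [ 0.3847 -0.0003]
block_grip [318.1 178.7] 0.76 [ 0.7497 -0.0096]
block_grip [254.  194.9] 0.58 [0.5589 0.0186]
keeper_knob [221.7 149.7] 0.72 [0.5741 0.2379]
keeper_hinge [248.7 171.9] 0.78 [0.6148 0.1461]
keeper_hinge [226.5 192. ] 0.52 [0.5135 0.0916]
bushing_1 [224.9 188.7] 0.63 [0.5356 0.1497]
bushing_1 [237.5 186.6] 0.39 [0.5723 0.1397]
mug [354.1 341.6] 0.89 [ 0.5359 -0.4066]
glue [178.4 153.4] 0.89 [0.5002 0.4389]
```

```bash
python3 -c "
import cv2
a=cv2.imread('pics/scene0.png')[110:290,190:430];cv2.imwrite('pics/a.png',cv2.resize(a,(800,600),interpolation=cv2.INTER_CUBIC))"
```

```text
(no output)
```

View pics/a.png

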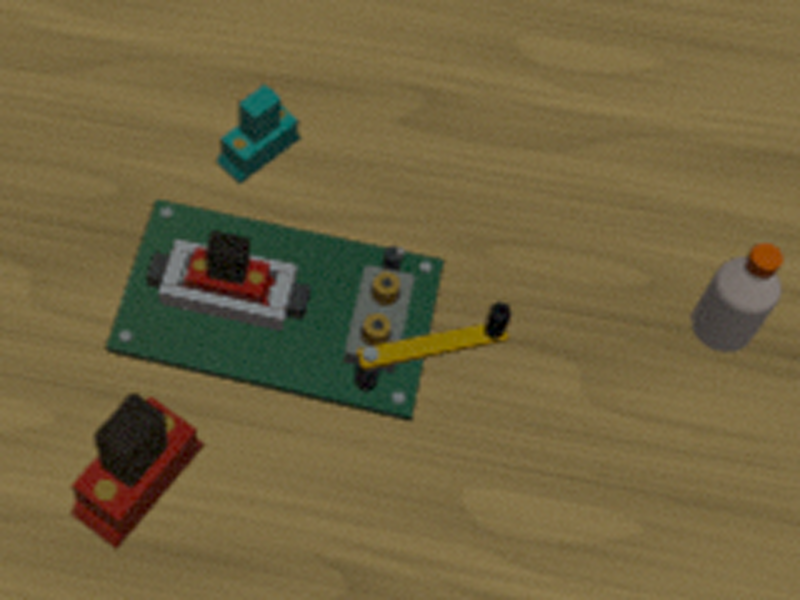

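View pics/side0.png

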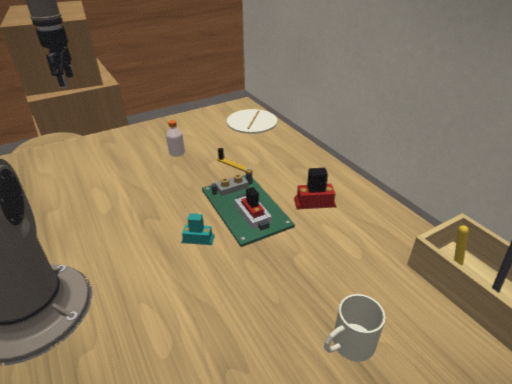

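The scene view shows the green jig, with the block's black grip at about (258,187) in the full image. The hinge is near (301,216), the knob near (339,205) with the bar wide open, and the bottle near (407,205). The big red block at about (231,245) and the turquoise one at about (268,150) are decoys. The side view agrees, and the mug is far away at (355,330). Next I'll fit the jig pose from the green base.

```bash
cat > fit.py <<'E'
from h import *
np.set_printoptions(precision=4,suppress=True)
for c in ("scene","side"):
    p=viewer.camera(c); im=p["color"]; hsv=cv2.cvtColor(im,cv2.COLOR_BGR2HSV)
    m=cv2.inRange(hsv,(60,60,20),(84,255,130))
    n,l,st,_=cv2.connectedComponentsWithStats(m); k=1+np.argmax(st[1:,4]); 
    cnt=max(cv2.findContours((l==k).astype(np.uint8),0,1)[0],key=cv2.contourArea)
    h=cv2.convexHull(cnt)[:,0]
    P=np.array([onz(p,u,.012)[:2] for u in h]); r=cv2.minAreaRect((P*1000).astype(np.float32)); print(c,st[k,4],r)
    b=cv2.boxPoints(r)/1000; b=b; print(b)
    y=max((b[i]-b[j] for i in range(4) for j in range(4) if abs(np.linalg.norm(b[i]-b[j])-.27)<.02),key=lambda v:v[1])
    y/=np.linalg.norm(y); x=np.array([y[1],-y[0]]); o=np.array(r[0])/1000+.010*y
    print("yaw",np.degrees(np.arctan2(x[1],x[0])),"jig",o,"hinge",o+.057*x+.08*y,"slot",o-.055*y)
    for mm in viewer.mark_of(p,"keeper_knob")[:2]: print("knob",onz(p,mm["uv"],.094)[:2],mm["score"])
E
python3 fit.py
```

```text
scene 2516 ((558.7544555664062, 64.59512329101562), (264.5494079589844, 158.14329528808594), 87.1638412475586)
[[ 0.4732 -0.0636]
 [ 0.6312 -0.0714]
 [ 0.6443  0.1928]
 [ 0.4863  0.2006]]
yaw -2.8361511 jig [0.5592 0.0746] hinge [0.6201 0.1517] slot [0.5565 0.0197]
knob [0.5765 0.2493] 0.86
knob [0.6154 0.0699] 0.64
side 2057 ((551.8660278320312, 56.74915313720703), (270.7508239746094, 157.65367126464844), 87.01055145263672)
[[ 0.4661 -0.0743]
 [ 0.6235 -0.0826]
 [ 0.6376  0.1878]
 [ 0.4802  0.1961]]
yaw -2.989476 jig [0.5524 0.0667] hinge [0.6135 0.1437] slot [0.5495 0.0118]
knob [0.5773 0.2506] 0.68
```

Both fits agree within about 8 mm. Averaged, the jig is near (0.556, 0.071) with yaw -2.9°, the hinge near (0.617, 0.148) and the knob near (0.577, 0.249), so the bar is about 65° open. I'll travel high with the gripper shut to the knob's open side.

Request:
drive_tool(
  deltas=[
    [0, -2, -0.9, 0, 0],
    [0, -4, -1.8, 0, 0],
    [0, -4.5, -2, 0, 0],
    [0, -4.5, -2, 0, 0],
    [0, -4.5, -2, 0, 0],
    [0, -4.5, -2, 0, 0],
    [0, -4.5, -2, 0, 0],
    [0, -4.5, -2, 0, 0],
    [0, -4.5, -2, 0, 0],
    [0, -4.5, -2, 0, 0],
    [0, -3, -1.3, 0, 0],
    [0, -1, -0.5, 0, 0],
  ],
  grip_force=30,
)

```text
clock: 2.7
tcp_pos: [0.614, 0.2462, 0.2521]
tool_rot: [-179.9, 0.4, 158.6]
contact_force: [-0.6, -0.3, -0.0]
gripper_width: -0.004
```

Request:
drive_tool(
  deltas=[
    [0, 0, 0, 0, 10],
    [0, 0, 0, 0, 10],
    [0, 0, 0, 0, 10],
    [0, 0, 0, 0, 10],
    [0, 0, 0, 0, 8],
    [0, 0, 0, 0, 0],
  ],
)

```text
clock: 3.45
tcp_pos: [0.6104, 0.2455, 0.2519]
tool_rot: [180.0, 0.2, 109.2]
contact_force: [0.1, 1.2, 0.2]
gripper_width: -0.001
```

```bash
cat > look.py <<'E'
from h import *
import sys
np.set_printoptions(precision=4,suppress=True)
s=read_state(); print(s["clock"],s["tcp_pos"],s["tool_rot"],s["contact_force"])
p=viewer.camera("wrist"); cv2.imwrite(f"pics/{sys.argv[1]}.png",p["color"])
Z=dict(slot=.012,block_grip=.072,block=.012,keeper_knob=.094,keeper_hinge=.052,bushing_1=.018)
for n in sys.argv[2:]:
    for m in viewer.mark_of(p,n)[:3]: print(n,np.round(m["uv"],1),round(m["score"],2),onz(p,m["uv"],Z[n])[:2])
E
python3 look.py w1 keeper_knob keeper_hinge bushing_1 slot block_grip
```

```text
3.45 [0.6104 0.2455 0.2519] [179.9992   0.1806 109.2   ] [0.1156 1.1563 0.2008]
keeper_knob [227.6 169.6] 0.94 [0.5778 0.2479]
keeper_knob [187.7 252.5] 0.2 [0.5631 0.1348]
keeper_hinge [237.4 236.1] 0.85 [0.6167 0.1533]
bushing_1 [216.7 219.6] 0.8 [0.5834 0.151 ]
bushing_1 [184.4 209.3] 0.55 [0.535  0.1512]
bushing_1 [225.5 169.5] 0.24 [0.5734 0.2267]
block_grip [ 50.7 276.5] 0.71 [0.398  0.0241]
block_grip [174.8 283.3] 0.42 [0.557  0.0684]
```

Request:
drive_tool(
  deltas=[
    [0, 1.5, 0.6, 2, -2.5],
    [0, 0, 0, 3, 0],
    [0, 0, 0, 4, 0],
    [0, 0, 0, 4, 0],
    [0, 0, 0, 2, 0],
    [0, 0, 0, 1, 0],
    [0, 0, 0, 0, 0],
  ],
)

```text
clock: 4.62
tcp_pos: [0.6088, 0.2687, 0.0791]
tool_rot: [-179.8, -0.0, 112.8]
contact_force: [-0.6, 0.3, 0.3]
gripper_width: -0.002
```

```bash
python3 look.py w2 keeper_knob; python3 -c "
from h import *
p=viewer.camera('side');cv2.imwrite('pics/s2.png',cv2.resize(p['color'][100:250,140:340],(800,600),interpolation=cv2.INTER_CUBIC))"
```

```text
4.625 [0.6088 0.2687 0.0791] [-179.7825   -0.0494  112.7913] [-0.5506  0.3445  0.3093]
keeper_knob [173.6 293. ] 0.68 [0.5751 0.2472]
```

View pics/s2.png

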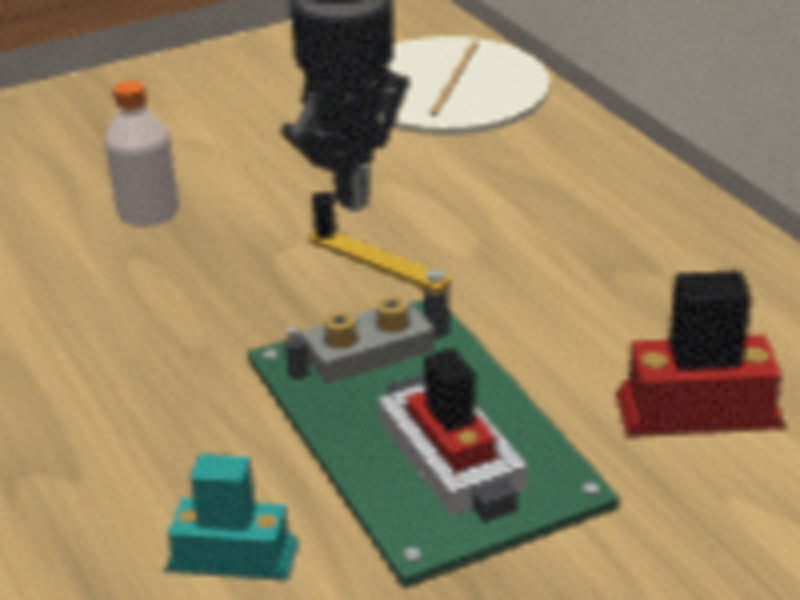

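The side view shows the shut fingers beside the knob's open side, at about (350,185) in the crop. The knob is at (323,215), the detent post at (297,355) is low, and the bottle is well clear. I'll raise slightly, make contact, then follow the arc.

Request:
drive_tool(
  deltas=[
    [0, -0.6, 0, -1, 1],
    [0, 0, -0.5, -0.2, 0],
    [0, 0, -0.5, 0, 0],
    [0, 0, -0.3, 0, 0],
    [0, 0, 0, 0, 0],
  ],
)

```text
clock: 5.4
tcp_pos: [0.6012, 0.2579, 0.0972]
tool_rot: [179.7, -0.1, 111.6]
contact_force: [-0.0, 1.0, -0.1]
gripper_width: -0.002
```

Request:
drive_tool(
  deltas=[
    [0, 0.2, -0.9, 0, -5],
    [0, 0.2, -0.9, 0, -5],
    [0, 0.2, -0.9, 0, -5],
    [0, 0.2, -0.9, 0, -5],
    [0, 0, 0, 0, 0],
  ],
)

```text
clock: 6.02
tcp_pos: [0.5662, 0.2478, 0.0969]
tool_rot: [179.6, 0.1, 132.3]
contact_force: [0.2, 1.0, 0.3]
gripper_width: 0.001
```

```bash
cat > keep.py <<'E'
from h import *
H=np.array([.617,.150])
s=read_state(); print(s["clock"],s["tcp_pos"],s["tool_rot"],s["contact_force"])
v=s["tcp_pos"][:2]-H; a=np.radians(s["tool_rot"][2]); print("radial/y in tool mm",1e3*(v@[np.cos(a),np.sin(a)]),1e3*(v@[np.sin(a),-np.cos(a)]))
for c in ("wrist","scene","side"):
    p=viewer.camera(c)
    for m in viewer.mark_of(p,"keeper_knob")[:2]:
        k=onz(p,m["uv"],.094)[:2]; d=k-H; print(c,round(m["score"],2),k,"r",np.linalg.norm(d),"dir",np.degrees(np.arctan2(d[1],d[0])))
E
python3 keep.py
```

```text
6.025 [0.56617631 0.24783265 0.09688145] [1.79600676e+02 6.41084365e-02 1.32266539e+02] [0.20314333 1.01950251 0.33543063]
radial/y in tool mm 106.58152889273568 28.189577493846013
wrist 0.72 [0.55032597 0.23188174] r 0.10559377576836204 dir 129.1549745540906
scene 0.81 [0.54927601 0.23233186] r 0.10660710223653064 dir 129.439804013786
scene 0.67 [ 0.60663657 -0.00638473] r 0.1567277435618603 dir -93.79137831918568
side 0.79 [0.5410895  0.23006549] r 0.11033081132373515 dir 133.47407813703788
```

Request:
drive_tool(
  deltas=[
    [0, 0.2, -0.9, 0.3, -5],
    [0, 0.2, -0.9, 0, -5],
    [0, 0.2, -0.9, 0, -5],
    [0, 0.2, -0.9, 0, -5],
    [0, 0.2, -0.9, 0, -5],
    [0, 0.2, -0.9, 0, -5],
    [0, 0.2, -0.8, 0, -4],
    [0, 0, 0, 0, 0],
  ],
)

```text
clock: 7.32
tcp_pos: [0.5229, 0.2068, 0.0934]
tool_rot: [179.5, 0.4, 167.2]
contact_force: [-0.7, -0.3, -0.3]
gripper_width: 0.001
```

```bash
python3 keep.py
```

```text
7.325 [0.52294238 0.20678538 0.09342139] [179.49422005   0.44663294 167.22057255] [-0.66769502 -0.33932898 -0.32193095]
radial/y in tool mm 104.28853636285974 34.57335413064252
wrist 0.67 [0.51673311 0.18696933] r 0.1068652468355358 dir 159.76060357284038
scene 0.54 [0.50598711 0.18761944] r 0.11721384121329037 dir 161.2797899115001
side 0.8 [0.5166181  0.18826097] r 0.10742638062288136 dir 159.13544982059997
```

Request:
drive_tool(
  deltas=[
    [0, 0.2, -0.8, 0, -4],
    [0, 0.2, -0.8, 0, -4],
    [0, 0.1, -0.5, 0, -2],
    [0, 0, -0.4, 0, 0],
    [0, 0, 0, 0, 0],
  ],
)

```text
clock: 8.25
tcp_pos: [0.5146, 0.1857, 0.0931]
tool_rot: [179.5, 0.6, 177.6]
contact_force: [0.1, -0.7, 0.4]
gripper_width: -0.001
```

```bash
python3 keep.py
```

```text
8.25 [0.51455284 0.18565379 0.09310829] [179.4834009    0.55535899 177.57773043] [ 0.09298738 -0.73710447  0.44830283]
radial/y in tool mm 103.8624913737372 31.292108153513514
wrist 0.74 [0.51061563 0.16345626] r 0.10723201371366606 dir 172.79110064193583
scene 0.5 [0.5160653  0.15877161] r 0.10131512129046354 dir 175.03325777172634
scene 0.17 [0.55914239 0.4216605 ] r 0.2777533662368163 dir 102.02308002106128
side 0.72 [0.51496643 0.17206848] r 0.10439284883669123 dir 167.7956881427428
```

Request:
drive_tool(
  deltas=[
    [0, 0, -0.5, 0, 0],
    [0, 0, -0.5, 0, 0],
    [0, 0, -0.5, 0, 0],
  ],
)

```text
clock: 8.93
tcp_pos: [0.5136, 0.1755, 0.0933]
tool_rot: [179.1, 0.6, 177.8]
contact_force: [-0.5, 17.9, -4.7]
gripper_width: -0.002
```

Request:
drive_tool(
  deltas=[
    [0, 0, -0.5, 0, 0],
    [0, 0, -0.5, 0, 0],
  ],
)

```text
clock: 9.18
tcp_pos: [0.5135, 0.1756, 0.0936]
tool_rot: [178.4, 0.8, 178.2]
contact_force: [0.1, 15.9, -7.1]
gripper_width: -0.001
```

Request:
drive_tool(
  deltas=[
    [0, 0, -0.6, 0, 0],
    [0, 0, -0.6, 0, 0],
  ],
)

```text
clock: 9.43
tcp_pos: [0.5133, 0.1754, 0.0938]
tool_rot: [177.6, 1.1, 178.7]
contact_force: [-0.5, 16.8, -7.7]
gripper_width: -0.006
```

Request:
drive_tool(
  deltas=[
    [0, 0, 1, 0, 0],
    [0, 0, 2, -1, 0],
    [0, 0, 1, -4, 0],
    [0, 0, 0, -4, 0],
    [0, 0, 0, 0, 0],
  ],
)

```text
clock: 10.05
tcp_pos: [0.5133, 0.2132, 0.19]
tool_rot: [177.7, 1.1, 178.7]
contact_force: [-0.3, -1.1, -0.1]
gripper_width: 0.001
```

```bash
python3 keep.py; python3 look.py w3 keeper_knob keeper_hinge bushing_1; python3 - <<'E'
import cv2
from rig import viewer
p=cv2.imread('pics/w3.png'); q=viewer.camera('side')['color'][150:230,190:300]
cv2.imwrite('pics/w3b.png',cv2.hconcat([cv2.resize(p,(400,300)),cv2.resize(q,(400,300),interpolation=2)]))
E
```

```text
10.05 [0.51326135 0.21322788 0.18999549] [177.68862647   1.14008143 178.65924255] [-0.3102372  -1.10278603 -0.1105033 ]
radial/y in tool mm 105.18968861320593 60.78324132407939
wrist 0.59 [0.51097263 0.15662162] r 0.10623393923311922 dir 176.42640490644186
scene 0.49 [0.50134303 0.15649906] r 0.11583942252594776 dir 176.78378801509183
side 0.56 [0.50708974 0.14763181] r 0.10993576758285044 dir -178.76566271245423
side 0.22 [ 0.49850465 -0.03247081] r 0.21757009094409327 dir -122.99943174780087
10.35 [0.5105 0.2118 0.185 ] [177.8986   0.6835 178.6793] [ 0.1913 -0.6554 -0.2851]
keeper_knob [184.6 203.4] 0.94 [0.5098 0.1549]
keeper_knob [116.2 220.4] 0.16 [0.5234 0.0952]
keeper_hinge [197.5 277.4] 0.95 [0.6153 0.149 ]
bushing_1 [197.9 202.4] 0.64 [0.5383 0.1508]
bushing_1 [201.7 235.3] 0.59 [0.5807 0.1514]
bushing_1 [ 52.3 241. ] 0.58 [ 0.581  -0.0244]
```

View pics/w3b.png

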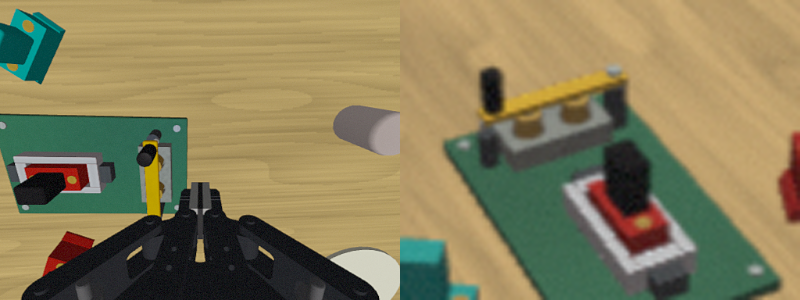

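The bar lies over both bushings against its stop. The knob is at left-panel (147,152), the measured direction is 176.8° against 177.1° expected, and the stop met 17 N, above the 10 N detent. Both bushings are still in their pockets. Now the block.

Request:
drive_tool(
  deltas=[
    [0, 0, 0, -2, 0],
    [0, -0.8, -3, -1, 0],
    [0, -0.8, -3.5, 0, 0],
    [0, -0.8, -3.5, 0, 0],
    [0, -0.8, -3.5, 0, 0],
    [0, -0.7, -3, 0, 0],
    [0, -0.2, -1.2, 0, 0],
    [0, 0, 0, 0, 0],
  ],
)

```text
clock: 11.6
tcp_pos: [0.5485, 0.0294, 0.2092]
tool_rot: [177.8, 0.7, 178.8]
contact_force: [-0.3, 0.8, 0.2]
gripper_width: 0.001
```

Request:
drive_tool(
  deltas=[
    [1, 0, 0, 0, 10],
    [1, 0, 0, 0, 10],
    [1, 0, 0, 0, 10],
    [1, 0, 0, 0, 10],
    [1, 0, 0, 0, 10],
    [1, 0, 0, 0, 10],
    [1, 0, 0, 0, 10],
    [1, 0, 0, 0, 10],
    [1, 0, 0, 0, 8],
    [1, 0, 0, 0, 0],
  ],
)

```text
clock: 12.85
tcp_pos: [0.5456, 0.0506, 0.2086]
tool_rot: [179.5, -2.6, 89.5]
contact_force: [-0.3, 0.2, 0.7]
gripper_width: 1.0
```

```bash
python3 look.py w4 slot block block_grip keeper_knob keeper_hinge bushing_1; python3 -c "
from h import *
print(read_state()['joint_pos'])"
```

```text
12.85 [0.5456 0.0506 0.2086] [179.5413  -2.6292  89.4556] [-0.273   0.243   0.6533]
block [396.9 227.9] 0.95 [ 0.7315 -0.0155]
block [135.1 207.8] 0.87 [0.3937 0.016 ]
block [261.8 203. ] 0.56 [0.5548 0.0207]
block_grip [115.7 220.3] 0.91 [0.3999 0.0229]
block_grip [437.9 259.8] 0.88 [ 0.7479 -0.0278]
block_grip [263.5 224.9] 0.77 [0.5549 0.0159]
keeper_knob [211.8  81.4] 0.94 [0.511 0.155]
keeper_hinge [325.6  94.2] 0.59 [0.6177 0.1472]
bushing_1 [243.6  91.7] 0.47 [0.5347 0.153 ]
bushing_1 [286.7  93.7] 0.42 [0.5828 0.1505]
[-26.26949454  18.19977749  19.70209522 110.66382972 -10.91135935
  51.79257797  -1.52091276]
```

View pics/w4.png

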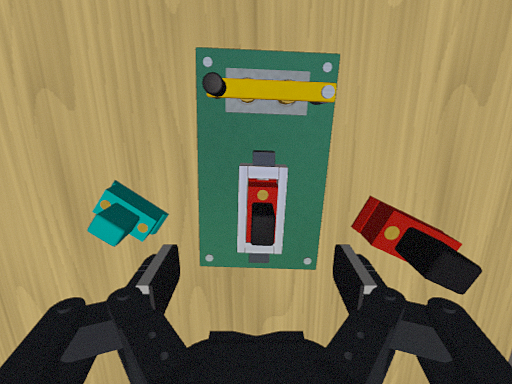

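The view shows the yellow bar parallel to the rack and over both bushings, with its knob at (212,83). The block's grip is centred at about (263,222), between the open jaws. Now shift and come down in two stages.

Request:
drive_tool(
  deltas=[
    [1, -1.5, 0.4, 0, 2.4],
    [1, -1.5, 0.4, 2, 0],
    [1, -0.7, 0.1, 3, 0],
    [1, 0, 0, 3, 0],
    [1, 0, 0, 0.5, 0],
    [1, 0, 0, 0, 0],
  ],
)

```text
clock: 13.95
tcp_pos: [0.5572, 0.0072, 0.1216]
tool_rot: [179.4, -2.5, 86.1]
contact_force: [0.9, 1.1, 0.6]
gripper_width: 1.0
```

```bash
python3 look.py w5 slot block block_grip; python3 -c "
from h import *
for c in ('scene','side'):
    p=viewer.camera(c)
    for m in viewer.mark_of(p,'block_grip')[:3]: print(c,m['score'],onz(p,m['uv'],.072))"
```

```text
13.95 [0.5572 0.0072 0.1216] [179.396   -2.5328  86.1487] [0.8671 1.1232 0.5612]
block [ 78.9 202.8] 0.88 [0.396 0.017]
block [249.9 188.9] 0.75 [0.5542 0.0194]
block [437.5 212.2] 0.63 [ 0.7291 -0.0155]
block_grip [249.5 216.7] 0.95 [0.5543 0.0155]
block_grip [ 35.4 224.4] 0.8 [0.4038 0.0202]
scene 0.93 [ 0.73193905 -0.02268114  0.072     ]
scene 0.71 [0.39726601 0.01740611 0.072     ]
scene 0.67 [0.54692027 0.01920629 0.072     ]
side 0.9 [ 0.74637323 -0.00759044  0.072     ]
side 0.57 [0.56384725 0.03505309 0.072     ]
```

Request:
drive_tool(
  deltas=[
    [1, 0.4, -0.2, 2, -1],
    [1, 0.3, 0, 2, 0],
    [1, 0, 0, 0.7, 0],
    [1, 0, 0, 0, 0],
  ],
)

```text
clock: 14.85
tcp_pos: [0.5574, 0.018, 0.0756]
tool_rot: [179.1, -2.6, 87.3]
contact_force: [0.8, 0.2, 0.0]
gripper_width: 1.001
```

```bash
python3 look.py w6 block_grip block
```

```text
14.85 [0.5574 0.018  0.0756] [179.1377  -2.6019  87.3203] [0.7584 0.2142 0.0047]
block_grip [247.5 264. ] 0.78 [0.5534 0.0164]
block [ 46.  229.7] 0.97 [0.3991 0.0183]
block [472.3 246.4] 0.89 [ 0.7295 -0.0133]
block [248.9 217.7] 0.64 [0.5537 0.0201]
```

Request:
drive_tool(
  deltas=[
    [1, 0, -0.35, 0.3, 0],
    [0, 0, 0, 0, 0],
    [0, 0, 0, 0, 0],
    [0, 0, 0, 0, 0],
    [0, 0, 0, 0, 0],
    [0, 0, 0, 0, 0],
    [0, 0, 0, 0, 0],
  ],
  grip_force=60,
)

```text
clock: 15.88
tcp_pos: [0.554, 0.0181, 0.074]
tool_rot: [179.1, -2.6, 87.3]
contact_force: [-1.6, 0.1, -0.1]
gripper_width: 0.273
```

The grip measures 23 mm, matching the 24 mm tab. Rock the -y end up by pushing towards +y and slightly up.

Request:
drive_tool(
  deltas=[
    [0, 0.4, -0.25, 0, 0],
    [0, 0.5, -0.3, 0, 0],
    [0, 0.6, -0.4, 0, 0],
  ],
)

```text
clock: 16.25
tcp_pos: [0.551, 0.0226, 0.0759]
tool_rot: [178.2, -2.0, 86.8]
contact_force: [7.6, -14.8, -7.1]
gripper_width: 0.274
```

Request:
drive_tool(
  deltas=[
    [0, 0.7, -0.5, 0, 0],
    [0, 0.7, -0.5, 0, 0],
  ],
)

```text
clock: 16.5
tcp_pos: [0.5498, 0.0235, 0.0766]
tool_rot: [177.0, -1.1, 86.3]
contact_force: [14.0, -19.1, -17.4]
gripper_width: 0.272
```

Request:
drive_tool(
  deltas=[
    [0, 0.8, -0.5, 0, 0],
    [0, 0.9, 0.3, -0.5, 0],
    [0, 1.0, 0.3, -0.6, 0],
  ],
)

```text
clock: 16.88
tcp_pos: [0.5511, 0.0348, 0.0844]
tool_rot: [177.0, 0.0, 85.8]
contact_force: [-0.7, -7.1, -14.3]
gripper_width: 0.275
```

```bash
cat > tilt.py <<'E'
from h import *
import sys
s=read_state(); print(s["clock"],np.round(s["tcp_pos"],4),np.round(s["tool_rot"],1),np.round(s["contact_force"],1))
p=viewer.camera("side"); q=viewer.camera("scene")
cv2.imwrite(f"pics/{sys.argv[1]}.png",cv2.hconcat([cv2.resize(p["color"][165:240,205:305],(400,300),interpolation=2),cv2.resize(q["color"][160:235,210:310],(400,300),interpolation=2)]))
E
python3 tilt.py t1
```

```text
16.875 [0.5511 0.0348 0.0844] [177.    0.   85.8] [ -0.7  -7.1 -14.3]
```

View pics/t1.png

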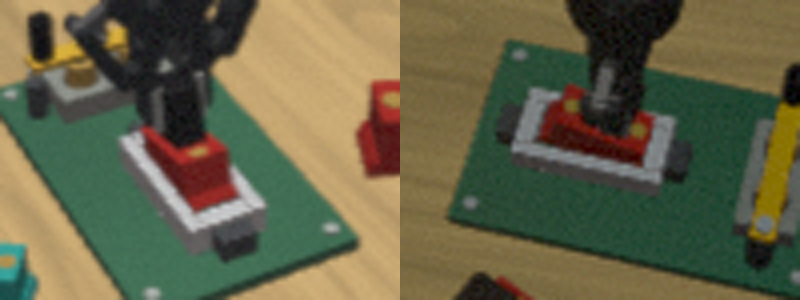

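Both views show the block tipped, with its -y end up: the red end stands above the slot wall at left-panel (205,165). The force dropped sharply, and the grip moved 17 mm along y and 10 mm up, so that foot is past its catch. Now rock the other way.

Request:
drive_tool(
  deltas=[
    [0, -0.5, 0, 0.2, 0],
    [0, -0.5, 0.2, 0.1, -0.5],
    [0, -0.6, 0.2, 0, 0],
  ],
)

```text
clock: 17.35
tcp_pos: [0.5518, 0.031, 0.0818]
tool_rot: [177.4, -0.7, 86.8]
contact_force: [-6.4, 14.3, 4.4]
gripper_width: 0.275
```

Request:
drive_tool(
  deltas=[
    [0, -0.7, 0.2, -0.2, 0],
    [0, -0.7, 0.2, -0.3, 0],
  ],
)

```text
clock: 17.6
tcp_pos: [0.5516, 0.0272, 0.0851]
tool_rot: [177.8, -1.3, 87.3]
contact_force: [1.2, 10.4, -15.2]
gripper_width: 0.271
```

Request:
drive_tool(
  deltas=[
    [0, -0.9, 0, 0.1, 0],
    [0, -1.0, 0, 0, 0],
    [0, -1.0, 0, -0.2, 0],
  ],
)

```text
clock: 17.98
tcp_pos: [0.5512, 0.0239, 0.0862]
tool_rot: [177.9, -2.9, 88.3]
contact_force: [-0.0, 16.4, -6.0]
gripper_width: 0.269
```

```bash
python3 tilt.py t2
```

```text
17.975 [0.5512 0.0239 0.0862] [177.9  -2.9  88.3] [-0.  16.4 -6. ]
```

View pics/t2.png

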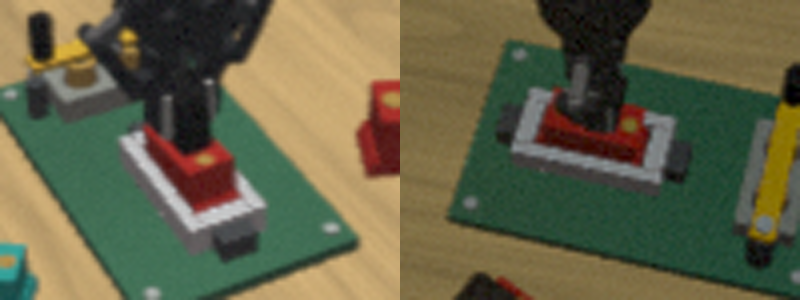

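Still tipped with the -y end resting on its tongue (left panel (205,165)) and the +y end down. Push harder.

Request:
drive_tool(
  deltas=[
    [0, -1.3, 0, -0.2, 0],
    [0, -1.4, 0, -0.3, 0],
  ],
)

```text
clock: 18.32
tcp_pos: [0.5507, 0.0074, 0.091]
tool_rot: [178.0, -3.6, 88.8]
contact_force: [-2.6, 12.6, 4.0]
gripper_width: 0.273
```

Request:
drive_tool(
  deltas=[
    [0, -1.5, 0.1, -0.4, 0],
    [0, -1.5, 0.1, -0.5, 0],
  ],
)

```text
clock: 18.58
tcp_pos: [0.55, -0.0141, 0.0975]
tool_rot: [178.3, -4.2, 89.2]
contact_force: [-1.5, 7.4, -7.5]
gripper_width: 0.267
```

```bash
python3 tilt.py t3; python3 look.py w7 block_grip block
```

```text
18.575 [ 0.55   -0.0141  0.0975] [178.3  -4.2  89.2] [-1.5  7.4 -7.5]
18.675 [ 0.5501 -0.016   0.0979] [178.2597  -4.088   89.0356] [-2.1003  5.0896 -1.0682]
block_grip [256.1 255.7] 0.69 [ 0.5515 -0.0245]
block [ 60.6 177.2] 0.91 [0.3979 0.018 ]
block [256.3 182.5] 0.87 [0.554  0.0099]
block [457.5 205.7] 0.6 [ 0.7263 -0.0146]
```

View pics/t3.png

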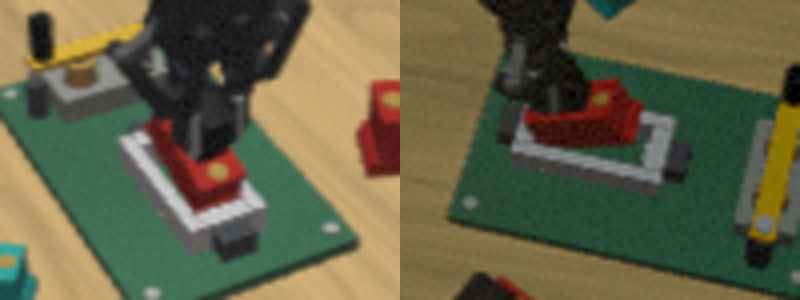

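Left panel: the +y end is now up and out of the slot, at about (150,130). The arc geometry puts the -y foot at 12 mm, on its tongue, so both catches are passed, but it has tipped about 0.5 rad. I'll bring it back level along the arc with a lighter grip so it pivots in the pads.

Request:
drive_tool(
  deltas=[
    [0, 0, 0, 0, 0],
    [0, 0.3, 0, 0.15, 0],
    [0, 0.4, 0, 0.15, 0],
    [0, 0.4, 0, 0.15, 0],
  ],
  grip_force=22,
)

```text
clock: 19.32
tcp_pos: [0.5505, -0.0106, 0.0958]
tool_rot: [178.2, -3.7, 88.8]
contact_force: [-5.3, -3.8, 11.1]
gripper_width: 0.274
```

```bash
python3 tilt.py t4;  python3 look.py w8 block_grip block
```

```text
19.325 [ 0.5505 -0.0106  0.0958] [178.2  -3.7  88.8] [-5.3 -3.8 11.1]
19.425 [ 0.5505 -0.0104  0.0958] [178.1817  -3.7072  88.8568] [-5.5168 -4.2116 10.5863]
block_grip [258.1 256.3] 0.88 [ 0.5531 -0.0184]
block [ 56.7 185.9] 0.97 [0.3958 0.0171]
block [252.9 189.2] 0.8 [0.5517 0.01  ]
block [462.1 213.5] 0.57 [ 0.7305 -0.0166]
```

View pics/t4.png

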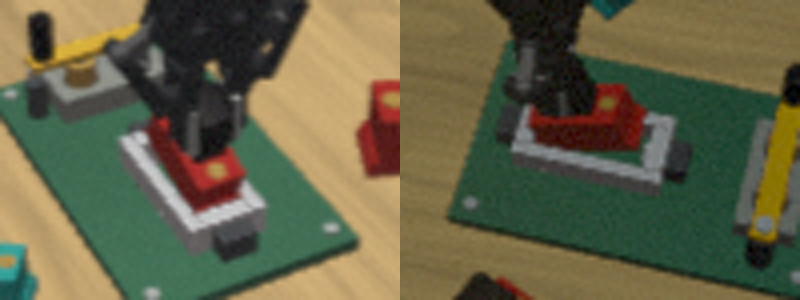

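The right panel shows the block following the arc: the -y foot is still in the slot and the +y end is coming down. Continue.

Request:
drive_tool(
  deltas=[
    [0, 0.5, 0.2, 0.15, 0],
    [0, 0.5, 0.1, 0.2, 0],
    [0, 0.5, 0, 0.2, 0],
    [0, 0.4, 0, 0.2, 0],
  ],
)

```text
clock: 20.08
tcp_pos: [0.5513, 0.0007, 0.0929]
tool_rot: [178.5, -3.4, 88.3]
contact_force: [-5.0, -3.6, 12.2]
gripper_width: 0.266
```

```bash
cat > ends.py <<'E'
from h import *
s=read_state(); print(s["clock"],np.round(s["tcp_pos"],4),np.round(s["tool_rot"],1),np.round(s["contact_force"],1),s["gripper_width"])
# centre line of block in the plane x=xb: solve (y,z) of marks from each camera
S=np.array([.5535,.018]); 
for c in ("wrist","scene","side"):
    p=viewer.camera(c)
    for n in ("block_end_a","block_grip"):
        for m in viewer.mark_of(p,n)[:4]:
            o,d=ray(p,m["uv"]); t=(.5535-o[0])/d[0] if c!="wrist" else (.05-o[2])/d[2]
            X=o+d*t
            if abs(X[0]-.5535)<.03 and abs(X[1])<.12: print(c,n,np.round(m["uv"],1),round(m["score"],2),np.round(X,4))
cv2.imwrite("pics/w9.png",p["color"])
E
python3 ends.py
```

```text
20.075 [0.5513 0.0007 0.0929] [178.5  -3.4  88.3] [-5.  -3.6 12.2] 0.2663463807413886
wrist block_end_a [260.2 151. ] 0.81 [0.5575 0.0559 0.05  ]
scene block_end_a [275.5 146.9] 0.82 [0.5535 0.0639 0.2661]
scene block_end_a [271.1 196. ] 0.71 [0.5535 0.0581 0.0289]
scene block_end_a [258.3 162.8] 0.7 [0.5535 0.0214 0.1876]
scene block_end_a [247.1 190.9] 0.67 [ 0.5535 -0.013   0.0346]
scene block_grip [229.4 237.9] 0.74 [ 0.5535 -0.0925 -0.3361]
scene block_grip [269.9 140.3] 0.69 [0.5535 0.0499 0.2881]
side block_end_a [246.1 196.4] 0.88 [0.5535 0.0528 0.0464]
side block_grip [252.6 193.5] 0.62 [0.5535 0.0165 0.0801]
```

Geometry and the side camera agree on about 0.25 rad remaining, with the +y end 32–34 mm above the floor. Continue on the arc, more gently at the end.

Request:
drive_tool(
  deltas=[
    [0, 0.5, 0.1, 0.2, 0],
    [0, 0.5, 0, 0.25, 0],
    [0, 0.4, 0, 0.2, 0],
  ],
)

```text
clock: 20.9
tcp_pos: [0.5519, 0.0099, 0.0892]
tool_rot: [178.5, -3.1, 88.0]
contact_force: [-4.1, -3.2, 7.5]
gripper_width: 0.276
```

```bash
python3 ends.py
```

```text
20.9 [0.5519 0.0099 0.0892] [178.5  -3.1  88. ] [-4.1 -3.2  7.5] 0.27566608585915486
wrist block_end_a [256.1 161.7] 0.65 [0.5553 0.0589 0.05  ]
wrist block_grip [255.9 257.5] 0.88 [ 0.5529 -0.0077  0.05  ]
scene block_end_a [272.1 199.8] 0.9 [0.5535 0.0615 0.0076]
scene block_end_a [244.4 240.4] 0.9 [ 0.5535 -0.0351 -0.3334]
scene block_end_a [246.2 195.1] 0.82 [ 0.5535 -0.0165  0.0089]
scene block_grip [256.  180.5] 0.83 [0.5535 0.0143 0.0999]
scene block_grip [228.6 243.5] 0.82 [ 0.5535 -0.0997 -0.3923]
scene block_grip [271.3 142.8] 0.67 [0.5535 0.0534 0.2794]
scene block_grip [245.2 193.3] 0.45 [ 0.5535 -0.0192  0.0186]
side block_end_a [257.7 215.8] 0.9 [ 0.5535 -0.0091  0.0222]
side block_end_a [246.7 196.7] 0.75 [0.5535 0.0494 0.0477]
side block_grip [252.8 191. ] 0.89 [0.5535 0.0152 0.0891]
```

Request:
drive_tool(
  deltas=[
    [0, 0.5, 0.1, 0.3, 0],
    [0, 0.4, 0, 0.25, 0],
  ],
)

```text
clock: 21.6
tcp_pos: [0.5525, 0.0159, 0.0859]
tool_rot: [178.6, -3.0, 87.8]
contact_force: [-9.2, -8.2, 24.0]
gripper_width: 0.276
```

Request:
drive_tool(
  deltas=[
    [0, 0.3, 0.1, 0.2, 0],
    [0, 0, 0, 0, 0],
  ],
)

```text
clock: 21.85
tcp_pos: [0.5525, 0.0153, 0.0864]
tool_rot: [178.8, -2.9, 87.6]
contact_force: [-1.0, 0.5, -3.4]
gripper_width: 0.272
```

```bash
python3 tilt.py t5; python3 look.py w10 block_grip block
```

```text
21.85 [0.5525 0.0153 0.0864] [178.8  -2.9  87.6] [-1.   0.5 -3.4]
21.95 [0.5526 0.0153 0.0861] [178.7536  -2.881   87.6418] [-4.0237 -1.3853  6.3358]
block_grip [259.4 261.2] 0.93 [0.5554 0.009 ]
block_grip [253.8 169.4] 0.37 [0.5545 0.0641]
block [ 59.4 222.6] 0.74 [0.3989 0.0169]
block [253.  217.3] 0.72 [0.5524 0.0139]
block [464.7 240.2] 0.63 [ 0.7283 -0.0151]
```

View pics/t5.png

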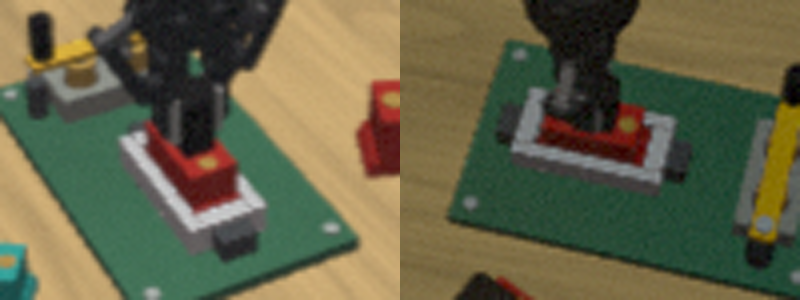

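The block sits level in the slot on both tongues. It landed with 24 N at z = 0.086, exactly the expected height. Tighten and lift straight up.

Request:
drive_tool(
  deltas=[
    [0, 0, 0, 0, 0],
    [0, 0, 0, 0, 0],
    [0, 0, 0, -0.3, 0],
    [0, 0.03, 0, -0.5, 0],
  ],
  grip_force=60,
)

```text
clock: 22.6
tcp_pos: [0.5525, 0.0154, 0.0935]
tool_rot: [178.8, -2.8, 87.7]
contact_force: [-0.2, 0.4, -5.2]
gripper_width: 0.27
```

```bash
python3 ends.py | grep -v scene
```

```text
22.6 [0.5525 0.0154 0.0935] [178.8  -2.8  87.7] [-0.2  0.4 -5.2] 0.2703131006975359
wrist block_end_a [254.5 167.1] 0.69 [0.5549 0.06   0.05  ]
wrist block_grip [258.8 261.5] 0.92 [ 0.5551 -0.0082  0.05  ]
side block_end_a [259.1 212.6] 0.74 [ 0.5535 -0.0165  0.0387]
side block_grip [247.8 189.2] 0.78 [0.5535 0.042  0.0778]
```

Request:
drive_tool(
  deltas=[
    [0, 0.03, 0, -0.5, 0],
    [0, 0.03, 0, -0.6, 0],
    [0, 0.03, 0, -0.6, 0],
    [0, 0.03, 0, -0.4, 0],
    [0, 0, 0, 0, 0],
    [0, 0, 0, 0, 0],
  ],
)

```text
clock: 23.8
tcp_pos: [0.5527, 0.0154, 0.1168]
tool_rot: [178.7, -2.9, 87.7]
contact_force: [0.4, -0.4, -3.6]
gripper_width: 0.271
```

```bash
cat > final.py <<'E'
from h import *
s=read_state(); print(s["clock"],np.round(s["tcp_pos"],4),np.round(s["tool_rot"],1),np.round(s["contact_force"],1),s["gripper_width"],np.abs(s["qvel"]).max())
p=viewer.camera("side"); q=viewer.camera("scene")
# top-face red edges: principal direction of red mask in each view vs. slot's y axis direction projected
for c,P in (("side",p),("scene",q)):
    hsv=cv2.cvtColor(P["color"],cv2.COLOR_BGR2HSV)
    for n in ("block_end_a","block_end_b","block_grip"):
        for m in viewer.mark_of(P,n)[:5]:
            o,d=ray(P,m["uv"]); X=o+d*(.5535-o[0])/d[0]
            if abs(X[1]-.018)<.08 and 0<X[2]<.15: print(c,n,round(m["score"],2),np.round(X,4))
cv2.imwrite("pics/f.png",cv2.hconcat([cv2.resize(p["color"][165:240,205:305],(400,300),interpolation=2),cv2.resize(q["color"][160:235,210:310],(400,300),interpolation=2)]))
# expected projected corners, for block level at measured height
z=s["tcp_pos"][2]-.062; x0,y0=s["tcp_pos"][:2]; a=np.radians(-2.9)
for c,P in (("side",p),("scene",q)):
    print(c,[np.round(proj(P,[x0+u*np.cos(a)-v*np.sin(a),y0+u*np.sin(a)+v*np.cos(a),z+h]),1) for u,v,h in ((.017,-.04,0),(.017,.04,0),(-.017,-.04,0),(-.017,.04,0))])
E
python3 final.py
```

```text
23.8 [0.5527 0.0154 0.1168] [178.7  -2.9  87.7] [ 0.4 -0.4 -3.6] 0.27134045306741456 0.18764591352604928
side block_end_a 0.57 [0.5535 0.0557 0.0664]
side block_end_b 0.57 [0.5535 0.0557 0.0664]
side block_grip 0.7 [0.5535 0.0114 0.1205]
side block_grip 0.32 [0.5535 0.0275 0.0118]
side block_grip 0.31 [ 0.5535 -0.0282  0.0273]
scene block_end_a 0.75 [0.5535 0.0632 0.0359]
scene block_end_a 0.68 [ 0.5535 -0.021   0.0489]
scene block_end_b 0.75 [0.5535 0.0632 0.0359]
scene block_end_b 0.68 [ 0.5535 -0.021   0.0489]
scene block_grip 0.71 [0.5535 0.0196 0.1264]
side [array([265.5, 207.9]), array([251.5, 191.6]), array([253.9, 211.9]), array([240.3, 195.1])]
scene [array([241.6, 190.7]), array([268.9, 196.7]), array([244.7, 180.9]), array([271.7, 186.7])]
```

View pics/f.png

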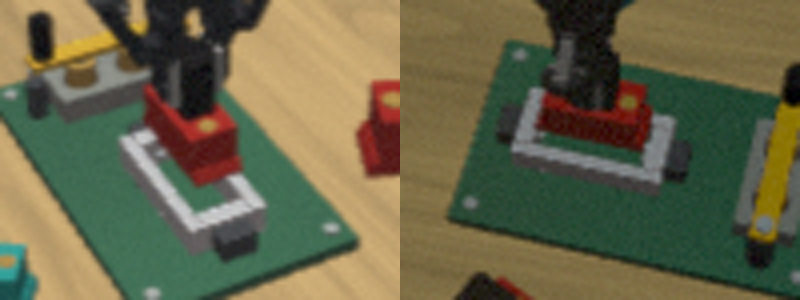

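The block hangs clear of the slot in both views, and the bar is still shut. I'll quantify levelness from the lower red edges instead of judging by eye.

```bash
cat > lev.py <<'E'
from h import *
from scipy.optimize import least_squares
s=read_state(); x0,y0,zt=s["tcp_pos"]; a=np.radians(-2.9)
def pt(u,v,h,y,z,th):
    # block frame point, tilt th about x (+ : +y end up) about grip (62 mm)
    h-=.062; v2=v*np.cos(th)-h*np.sin(th); h2=v*np.sin(th)+h*np.cos(th)
    return [x0+u*np.cos(a)-v2*np.sin(a), y+u*np.sin(a)+v2*np.cos(a), z+h2]
def box(l,h0,h1): return [(u,v,h) for u in(-.017,.017) for v in(-l/2,l/2) for h in(h0,h1)]
obs=[]
for c in ("scene","side"):
    P=viewer.camera(c); hsv=cv2.cvtColor(P["color"],cv2.COLOR_BGR2HSV).astype(int); H,S,V=hsv[...,0],hsv[...,1],hsv[...,2]
    m=((H<7)|(H>173))&(S>150)&(V>40); g=np.zeros_like(m); u,v=map(int,proj(P,[x0,y0,.075])); g[v-35:v+35,u-28:u+28]=1; m&=g
    n,l,st,_=cv2.connectedComponentsWithStats(m.astype(np.uint8)); m=l==1+np.argmax(st[1:,4])
    print(c,m.sum(),st[1+np.argmax(st[1:,4])][:4])
    hull=cv2.convexHull(np.argwhere(m)[:,::-1].astype(np.int32)); full=np.zeros(m.shape,np.float32); cv2.fillConvexPoly(full,hull,1.0)
    obs.append((P,full))
def render(P,q):
    im=np.zeros(P["color"].shape[:2],np.uint8); k=8
    pts=np.array([proj(P,pt(*b,*q)) for b in box(.080,0,.010)+box(.068,.010,.034)])
    cv2.fillConvexPoly(im,np.round(cv2.convexHull(pts.astype(np.float32))*16).astype(np.int32),255,cv2.LINE_AA,4); return im/255.
def cost(q,W=obs):
    e=0
    for P,f in W:
        r=render(P,(y0+q[0],zt+q[1],q[2])); e+=((r-f)**2).sum()
    return e
from scipy.optimize import differential_evolution as de
for W in (obs,obs[:1],obs[1:]):
    r=de(lambda q:cost(q,W),[(-.02,.02),(-.02,.02),(-.3,.3)],seed=1,maxiter=25,popsize=10,polish=False); print(np.round(r.x,4),round(r.fun,1),"level:",min(round(cost((*r.x[:2],0),W),1),9999))
E
python3 lev.py
```

```text
scene 222 [245 180  28  17]
side 287 [241 186  24  25]
[ 0.0146 -0.0068 -0.208 ] 228.3 level: 327.4
[ 0.0057 -0.0067  0.0081] 127.0 level: 128.0
[ 0.018  -0.0095 -0.2856] 89.8 level: 183.4
```

The silhouette fit is poor because the fingers occlude the block. Better: use the brass dots on the red top, with the seated (level) pictures as a bias reference.

```bash
cat > dots.py <<'E'
from h import *
p={c:viewer.camera(c) for c in ("scene","side")}
old={c:cv2.imread(f"pics/{c}0.png") for c in p}
def dot(im,u,v,r=3.6):
    g=cv2.GaussianBlur(im[...,1].astype(float),(0,0),.7); Y,X=np.mgrid[:im.shape[0],:im.shape[1]]
    for _ in range(4):
        k=np.hypot(X-u,Y-v)<r; w=np.clip(g-np.percentile(g[k],55),0,None)*k; u,v=(X*w).sum()/w.sum(),(Y*w).sum()/w.sum()
    return np.array([u,v])
def yz(c,uv,x=.5535):
    o,d=ray(p[c],uv); return (o+d*(x-o[0])/d[0])[1:]
for c,lab,a,b in (("scene","a",(266.5,193),(267,185.5)),("scene","b",(250,189.5),None),("side","b",(256.8,209.3),(256.8,196.5))):
    A=dot(old[c],*a); print(c,lab,"seated",np.round(A,1),np.round(yz(c,A),4),end=" ")
    if b: B=dot(p[c]["color"],*b); print("now",np.round(B,1),np.round(yz(c,B),4),"moved",np.round(yz(c,B)-yz(c,A),4))
    else: print()
for i,c in enumerate(p): cv2.imwrite(f"pics/d{c}.png",p[c]["color"])
E
python3 dots.py
python3 - <<'E'
import cv2
f=lambda n,u,v:cv2.resize(cv2.imread(n)[v-20:v+20,u-26:u+26],(400,300),interpolation=cv2.INTER_NEAREST)
cv2.imwrite('pics/g.png',cv2.vconcat([cv2.hconcat([f('pics/scene0.png',258,192),f('pics/dscene.png',258,188)]),cv2.hconcat([f('pics/side0.png',253,203),f('pics/dside.png',253,200)])]))
E
```

```text
scene a seated [266.3 192.8] [0.0437 0.0428] now [266.6 185.1] [0.0442 0.085 ] moved [0.0005 0.0422]
scene b seated [248.7 188.8] [-0.0078  0.0483] 
side b seated [256.4 208.9] [-0.0025  0.0414] now [256.4 195.9] [-0.0034  0.0852] moved [-0.0009  0.0438]
```

View pics/g.png

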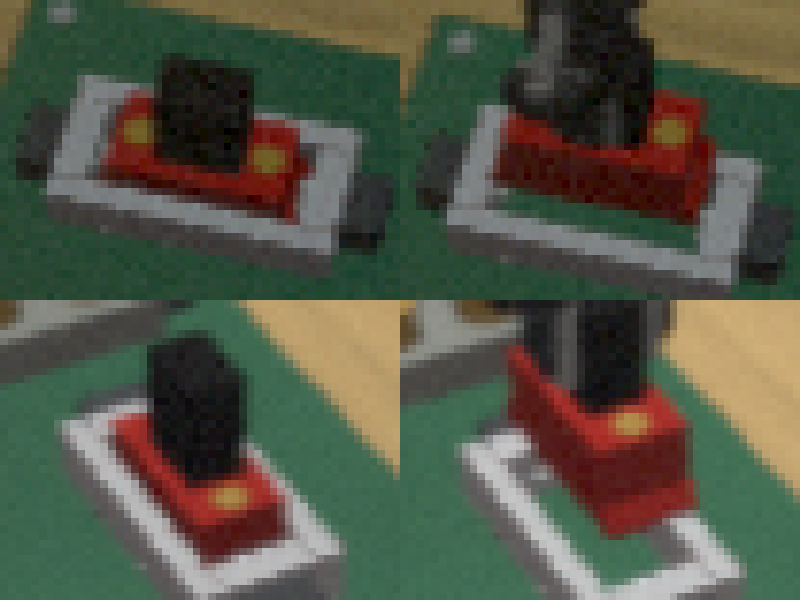

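The seated pictures and the current ones show both brass dots raised almost equally: 42.2 mm (+y end) and 43.8 mm (-y end), with under 1 mm of shift along y. So the block is level to about 1.7°, centred, and about 21 mm above the slot walls. Hand in.

```bash
python3 keep.py; python3 -c "
from rig import *
print(finish_job())"
```

```text
24.4 [0.55273337 0.01539802 0.11679356] [178.67275542  -2.86022654  87.65620855] [ 0.21701644 -0.0793713  -4.72772312]
radial/y in tool mm -137.1175854371535 -58.708251156213514
scene 0.63 [0.51165191 0.15733502] r 0.10560314195359113 dir 176.01712066556968
scene 0.4 [0.60781305 0.07176565] r 0.07877191213736658 dir -96.69748934963175
side 0.49 [0.52049402 0.16268248] r 0.09733575137235143 dir 172.51329116030473
the job is handed in; nothing more can be done
None
```

I shut the keeper bar, then rocked the block free of its catches. I handed in at about 24.4 s, still gripping the block above its slot.

**Keeper bar:** I pushed the knob round with shut fingers until it stopped hard at about 17 N, above the 10 N detent. I then backed off, and it stayed over both bushings, which were in their pockets. The last clear wrist-camera reading was 176.8°, against about 177.1° expected for shut. The final check was less tidy: the scene camera read 176.0° and the low-confidence side reading said 172.5°. The last pictures still show the bar shut, but I had no direct sign of the detent click.

**Block:** I gripped it by the black tab and rocked the -y end past its catch, then the +y end. On the second rock the +y end snapped free and tipped to about 0.5 rad, more than intended. I swung it back down onto both tongues, level, and then lifted it straight up.

**Final pose:**
- **Height and level:** The brass dots rose 42.2 mm (+y end) and 43.8 mm (-y end). That is level within about 1.7° and about 21 mm clear of the slot walls.
- **Position and hold:** It is within about 1 mm of its seated position along y. The arm was still, with only the block's weight on the wrist.
- **Failed check:** An earlier outline fit of the tilt gave inconsistent results because the fingers hid part of the block, so I used the brass dots instead.

I never went near the mug or the glue bottle with the fingers low.

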